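Lay out a prosthetic leg in build order

TASK

Lay out the parts of the artificial leg on the green mat in build order, working from the foot towards the socket: first stand the blue clamp on the cross next to the foot, then the bare aluminium tube upright on the middle cross between them, then the wooden block flat on the cross next to the socket, and last set the steel adapter upright on top of the block, centred. Set each part down and let go without dropping it, and leave the red offcut, the jar and the tape roll where they are.

Things in the scene. Friction and masses are not known exactly. Their poses are not given: they have to be found in the camera images.
- mat: Fixed flat green mat, 150 (x) by 680 (y) by 3 mm thick; origin at the centre of its underside. A white line runs along its y axis through the centre, and three white cross marks lie on it at y = -130, 0 and +130 mm, x = 0. The foot stands on one end of that line (y = 260 or -260 mm) and the socket on the other; which end is which varies. Parts placed on it rest at z = 3 mm.
- foot: Fixed skin-coloured artificial foot on one end of the mat's line, toes pointing away from the robot, about 210 mm long and 70 mm wide; origin at its sole on the ankle's axis, x towards the toes (heel end at x = -58 mm, toe end at x = +157 mm), z up. The steel ankle post on that axis reaches 96 mm above the sole; heel and instep reach 57 mm. The ankle's axis is 260 mm from the centre of the mat.
- socket: Fixed translucent lilac leg socket standing mouth down on the other end of the mat's line, a rounded cone 108 mm across at the base with a white cap on top, 154 mm high; origin at the centre of its base, z up. 260 mm from the centre of the mat.
- clamp: Loose blue tube clamp, an upright cylinder 44 mm across and 36 mm high with a lug 16 mm wide and 20 mm high (centred 18 mm up) that sticks out to 34 mm from the axis on its +x side; solid, dark disc on top. Origin at the centre of its underside, z up. About 0.12 kg.
- tube: Loose bare aluminium tube standing on end, 30 mm across, 100 mm high, closed with a dark disc on top. Origin at the centre of its underside, z up. About 0.13 kg.
- block: Loose round pale wooden block, 62 mm across and 30 mm high, four small dark dots on its flat top. Origin at the centre of its underside, z up. About 0.12 kg.
- adapter: Loose steel adapter: a disc 46 mm across and 10 mm thick with an upright square post on it, 20 by 20 mm, from 10 to 34 mm above the underside; the post's faces are square to the body's x and y. Origin at the centre of its underside, z up. About 0.11 kg.
- offcut: Bystander, to be left alone: red plastic tube offcut standing on end, 34 mm across, 60 mm high, in the same row as the loose parts. Origin at the centre of its underside.
- jar: Bystander, to be left alone: small jar with an orange lid, 64 mm across, 70 mm high, at the robot's right. Origin at the centre of its underside.
- tape: Bystander, to be left alone: yellow tape roll lying flat at the robot's left, 84 mm across, 30 mm high. Origin at the centre of its underside.
There are look-alikes about, which are no part of the job. What is meant by the block is not turquoise, and is the smaller of those in its own colour. There is more than one size of the adapter; the one meant has the size given above.

How it is judged:
On the way, in this order (a step that is already met when the one before it is completed fails the run):
1. the blue clamp stands on the cross next to the foot, let go (horizontal distance between clamp and foot below 0.145 m and horizontal distance between clamp and socket below 0.405 m and x of clamp in the frame of mat between -0.015 and 0.015 m and z of clamp in the frame of mat below 0.007 m and linear speed of clamp below 0.02 m/s and angular speed of clamp below 0.2 rad/s and angle between clamp's own z axis and vertical below 0.1 rad and contact force between clamp and the fingers below 0.2 N), for 0.2 s.
2. the aluminium tube stands on the middle cross, between foot and socket, let go (horizontal distance between tube and foot below 0.275 m and horizontal distance between tube and socket below 0.275 m and x of tube in the frame of mat between -0.015 and 0.015 m and z of tube in the frame of mat below 0.007 m and linear speed of tube below 0.02 m/s and angular speed of tube below 0.2 rad/s and angle between tube's own z axis and vertical below 0.1 rad and contact force between tube and the fingers below 0.2 N), for 0.2 s.
3. the wooden block lies on the cross next to the socket, let go (horizontal distance between block and foot below 0.405 m and horizontal distance between block and socket below 0.145 m and x of block in the frame of mat between -0.015 and 0.015 m and z of block in the frame of mat below 0.007 m and linear speed of block below 0.02 m/s and angular speed of block below 0.2 rad/s and angle between block's own z axis and vertical below 0.1 rad and contact force between block and the fingers below 0.2 N), for 0.2 s.
4. the steel adapter sits on top of the block, let go (horizontal distance between adapter and block below 0.01 m and z of adapter in the frame of block between 0.027 and 0.034 m and linear speed of adapter below 0.02 m/s and angular speed of adapter below 0.2 rad/s and angle between adapter's own z axis and vertical below 0.1 rad and contact force between adapter and the fingers below 0.2 N), for 0.2 s.
At the end, for the whole second after the job is handed in: Clamp, tube and block stand on their crosses (next to the foot, middle, next to the socket) within 15 mm along and across the line; the adapter sits on the block, centres within 10 mm; all upright within 0.1 rad, at rest and let go (all of step 1 and all of step 2 and all of step 3 and all of step 4); the robot touches nothing.
It fails at once if the red offcut, the jar or the tape roll was moved more than 20 mm (distance of any of offcut, jar, tape from where it was at the start of the episode above 0.02 m).
It fails at once if a part was dropped (falling freely at more than 0.6 m/s) ((linear speed of clamp above 0.6 m/s and contact force between clamp and the fingers below 0.1 N) or (linear speed of tube above 0.6 m/s and contact force between tube and the fingers below 0.1 N) or (linear speed of block above 0.6 m/s and contact force between block and the fingers below 0.1 N) or (linear speed of adapter above 0.6 m/s and contact force between adapter and the fingers below 0.1 N)).
It also fails if it takes over 112 s, if anything falls off the work surface, if the arm or the gripper's body presses on something with over 40 N, if the wrist force passes 120 N, or if a joint passes its speed limit or range.

ROBOT

A 7-joint arm with a two-finger parallel gripper is mounted at the origin on the work surface. World frame = base frame: x ahead of the robot, y to its left, z up, the work surface at z = 0. Lengths are in m, angles in rad, forces in N, time in s.
With the tool pointing down it reaches from about 0.35 to 0.9 m from the base axis. Payload 19.9 kg.
Tool frame: the origin (TCP) lies on the centre line of the jaws, within the pads' length; the fingertips stand 8 mm ahead of it and the grasp point (between the pads) lies 11 mm behind it; z points along the fingers, x is the direction in which the jaws open and shut, and the axes are right-handed (so a half turn about z gives the same grasp; the last joint's range is limited). The gripper opens to 94 mm and grips with 3 to 60 N. Pads are 16 mm wide; open, the fingers measure 119 mm over their backs; the gripper's body (75 mm by 177 mm) begins 78 mm behind the grasp point.
Start: joints at [1.294, 0.417, -0.01, 1.614, 0.005, 1.111, -0.053], TCP at [0.146, -0.608, 0.213] pointing down, gripper open.
Joint ranges: [-2.81, 2.81], [-0.39, 2.02], [-1.27, 1.25], [0.06, 2.57], [-1.19, 4.33], [0.19, 2], [-2.82, 2.82]. Speed limits (rad/s): [1.89, 1.89, 2.39, 2.39, 3.01, 3.01, 3.01].

INTERFACE

Orientations are given as [roll, pitch, yaw] about the fixed x, y, z axes, in that order (R = Rz(yaw) Ry(pitch) Rx(roll)).
In Python, from cell import robot gives the robot as it stands.
- The arm moves only by the tool servo_tool, never from a script. Its argument "rows" is a list of rows, each an object with "slide": the shift along the tool's x, y, z as a fraction of full scale, a list of three; "angular": the turn, a rotation vector about the tool's x, y, z as a fraction of full scale, a list of three; "fingers": the opening, from 0 (shut) to 1 (fully open). A call has 1 to 20 rows; each row is the pose to reach, as a shift and turn from the pose commanded when the call began, along the tool's axes at that moment; what a row does not reach only later rows make up. Full scale, the value 1, is 200 mm for a shift and 120 degrees for a turn. A row lasts 1/10 s, in which the tool goes at most 50 mm and 8.59 degrees, less where a joint would pass 70% of its speed; a pose out of reach is approached as far as the arm can. A call with a number of a shift or a turn outside -1 to 1 is refused whole. A call with a gripper value outside its range is refused whole. The fingers move at their own pace and stop on an object; "grip_force" is the grip in N (left out, the last holds). Time passes only in rows, so rows that repeat a pose let the fingers close. It gives the time, the measured TCP pose, the force and the opening at its end, in the units of the state.
- robot.get_state(): the state, without advancing time (a new reading comes with each control period).
- robot.snapshot(name): name is "scene" or "top" or "wrist"; returns the picture (400x640x3 uint8, red, green, blue); there is no depth.
- robot.camera_model(name): a dict with "fx", "fy", "cx", "cy" (pixels), "eye" and "orientation" of the camera in the world; the wrist camera has in their place "mount" (4x4, takes a point from camera to tool coordinates, whose origin is the TCP and whose axes are the tool frame's). Camera axes: x right, y down, z forward; pixel columns grow to the right and rows downward; lengths in m; the calibration is good to about 2 mm. The wrist camera is an equidistant fisheye: a pixel r from the principal point sees the ray r / f radians off the axis. A picture is of the moment at which its call begins: read the wrist's pose just before it. camera_model takes no time and is no camera call.
- robot.job_done(): hands the job in, once; it reports no verdict.
Trained networks look in the newest picture that a camera, given by its name, has taken for a name from the list of things; names that differ only in an ending like _2 or _b are one class to them, and where a whole thing is asked for, a point or a joint stands for the part that bears it (a point fixed in the world has none). Each returns a list of dicts, best first, with "p" (0 to 1); they miss things now and then, are a little off and sometimes report something else, mostly with a low value. They report only what shows in the picture. A call takes as long as a camera call. They do not tell look-alikes from the thing itself.
- robot.regions_of(camera, name): "region" (400x640 bool, what is visible of it) and "position" ([row, column] in pixels, amid what is visible of it).
The state is a dict: "time_s": time; "joint_positions": joint angles; "joint_vel": joint speeds; "tau": joint torques, N m; "tcp_pos": TCP position; "ee_rot": TCP orientation; "wrist_force": force on the tool from outside, world axes, zero at the start; "moment": the same for the moment, N m; "width": finger opening in m.
Only numpy, scipy, OpenCV 4.12 (cv2) and the standard library are available. Lean on these libraries where they do the work, as an engineer would, in place of code of your own. Each camera call takes 0.05 s, during which the arm holds its last target.

## Working session

There is one attempt and no reset: what is moved stays moved. The work goes in short steps, Python scripts to look and compute and a tool call to move; the robot and the scene stay as the last step left them, time stands still between calls to the robot, and variables do not carry over. Pictures are saved under pics/ and viewed, and the job is handed in when it is done.

Besides the shell and the picture viewer there is one more tool, called after ">>>" as a command line: name --argument value ..., lists and objects as JSON in quotes. servo_tool: Moves the arm, as the interface text tells. Its arguments: {"type":"object","properties":{"rows":{"type":"array","items":{"type":"object","properties":{"slide":{"type":"array","items":{"type":"number"}},"angular":{"type":"array","items":{"type":"number"}},"fingers":{"type":"number"}}}},"grip_force":{"type":"number"}},"required":["rows"]}

```bash
mkdir -p pics; ls
cat > h.py <<'E'
import numpy as np,cv2
from cell import robot
from scipy.spatial.transform import Rotation as R
def snap(n,f):
    im=robot.snapshot(n); cv2.imwrite('pics/'+f,im[:,:,::-1]); return im
def ray(n,r,c):
    m=robot.camera_model(n); 
    return m
E
python3 - <<'E'
from h import *
s=robot.get_state(); print({k:np.round(v,3).tolist() for k,v in s.items()})
for n in('scene','top','wrist'): print(n,robot.camera_model(n))
snap('scene','s0.png');snap('top','t0.png')
E
```

```text
pics
{'time_s': 0.0, 'joint_positions': [1.293, 0.418, -0.01, 1.614, 0.005, 1.111, -0.053], 'joint_vel': [0.001, -0.001, 0.001, 0.0, 0.0, 0.002, 0.001], 'tau': [-0.0, -85.127, 0.639, -42.598, -0.049, 0.019, 0.0], 'tcp_pos': [0.146, -0.607, 0.213], 'ee_rot': [3.141, 0.001, -1.335], 'wrist_force': [-0.957, -0.562, -0.392], 'moment': [-0.006, -0.027, 0.047], 'width': 0.094}
scene {'fx': 393.7751190740981, 'fy': 393.7751190740981, 'cx': 317.57416037647687, 'cy': 200.70229060530528, 'eye': array([0.98043879, 0.07808044, 0.86760735]), 'orientation': array([-2.62116913,  0.00814521,  1.6845072 ])}
top {'fx': 437.4951041204036, 'fy': 437.4951041204036, 'cx': 324.4976686127063, 'cy': 204.15598009710652, 'eye': array([3.66195294e-01, 1.08939785e-03, 1.29494840e+00]), 'orientation': array([-3.00923285, -0.01622129, -1.54396372])}
wrist {'fx': 309.70691628693146, 'fy': 309.70691628693146, 'cx': 321.8281423611987, 'cy': 199.36517190775652, 'mount': array([[ 9.99999662e-01, -7.43388397e-04, -3.50616906e-04,
         1.51124567e-04],
       [ 8.11611499e-04,  9.60462662e-01,  2.78407643e-01,
        -8.09135770e-02],
       [ 1.29789435e-04, -2.78407834e-01,  9.60462941e-01,
        -1.71785509e-01],
       [ 0.00000000e+00,  0.00000000e+00,  0.00000000e+00,
         1.00000000e+00]])}
```

View pics/s0.png

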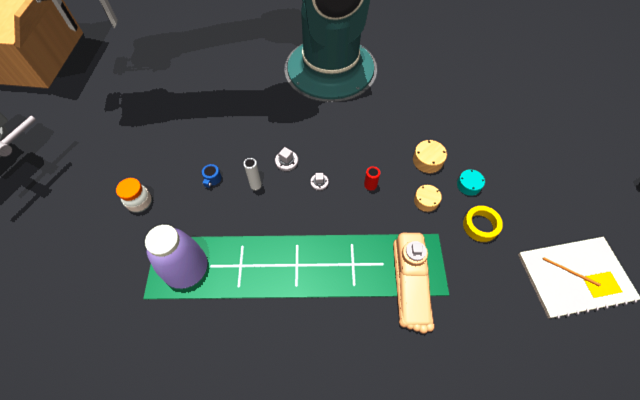

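View pics/t0.png

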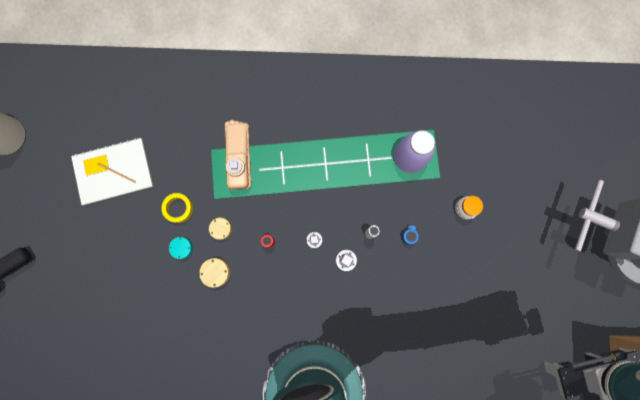

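```bash
cat >> h.py <<'E'
from scipy.optimize import least_squares
def cam(n):
    m=robot.camera_model(n); Rm=R.from_euler('xyz',m['orientation']).as_matrix()
    return m,Rm,np.array(m['eye'])
def proj(n,P):
    m,Rm,e=cam(n); q=(np.atleast_2d(P)-e)@Rm
    return np.c_[m['cx']+m['fx']*q[:,0]/q[:,2], m['cy']+m['fy']*q[:,1]/q[:,2]]
def toplane(n,uv,z):
    m,Rm,e=cam(n); uv=np.atleast_2d(uv)
    d=np.c_[(uv[:,0]-m['cx'])/m['fx'],(uv[:,1]-m['cy'])/m['fy'],np.ones(len(uv))]@Rm.T
    return e+d*((z-e[2])/d[:,2])[:,None]
def cylhull(n,x,y,z0,r,h):
    t=np.linspace(0,2*np.pi,60); c=np.c_[x+r*np.cos(t),y+r*np.sin(t)]
    P=np.r_[np.c_[c,0*t+z0],np.c_[c,0*t+z0+h]]
    return cv2.convexHull(proj(n,P).astype(np.float32))
def cen(h):
    M=cv2.moments(h); return np.array([M['m10']/M['m00'],M['m01']/M['m00']]),M['m00']
def loc(n,reg,r,h,z0=0):
    v,u=np.nonzero(reg); c=np.array([u.mean(),v.mean()]); g=toplane(n,c,z0+h/2)[0,:2]
    s=least_squares(lambda p:cen(cylhull(n,p[0],p[1],z0,r,h))[0]-c,g,diff_step=1e-4)
    return s.x,reg.sum(),cen(cylhull(n,*s.x,z0,r,h))[1],c
E
python3 - <<'E'
from h import *
D={'clamp':(.022,.036),'tube':(.015,.1),'block':(.031,.03),'adapter':(.02,.02),'offcut':(.017,.06),'jar':(.032,.07),'tape':(.042,.03),'socket':(.054,.154),'foot':(.03,.05)}
for n in('top','scene'):
  for k,(r,h) in D.items():
    for d in robot.regions_of(n,k):
      if d['p']<.3: continue
      x,a,b,c=loc(n,d['region'],r,h,0); print(n,k,round(d['p'],2),x.round(4),a,round(b),c.round(1))
np.save('t0.npy',robot.snapshot('top'));np.save('s0.npy',robot.snapshot('scene'))
t=np.load('t0.npy');s=np.load('s0.npy')
cv2.imwrite('pics/crop1.png',np.hstack([cv2.resize(t[200:290,190:430],None,fx=3.3,fy=3.3,interpolation=3)[:,:,::-1]]))
cv2.imwrite('pics/crop2.png',cv2.resize(s[130:220,190:490],None,fx=2.6,fy=2.6,interpolation=3)[:,:,::-1])
cv2.imwrite('pics/crop3.png',cv2.resize(t[110:210,200:450],None,fx=3.2,fy=3.2,interpolation=3)[:,:,::-1])
E
```

```text
top clamp 0.48 [ 0.4523 -0.2666] 252 218 [409.8 235.2]
top tube 0.6 [ 0.4551 -0.1508] 153 139 [371.8 232.2]
top tube 0.59 [0.4298 0.0124] 177 108 [314.  239.4]
top tube 0.5 [ 0.5343 -0.4272] 472 216 [468.1 207.4]
top block 0.96 [0.397  0.3975] 404 432 [180.7 248. ]
top block 0.91 [0.331  0.2961] 672 422 [214.4 272. ]
top block 0.84 [0.4566 0.2876] 391 406 [219.9 228.5]
top adapter 0.81 [ 0.3744 -0.0811] 326 155 [345.7 260.3]
top adapter 0.75 [0.4311 0.0125] 190 151 [314.1 239.9]
top adapter 0.5 [0.6782 0.2499] 1621 164 [237.4 155.2]
top offcut 0.52 [0.4221 0.1454] 126 141 [267.6 241.4]
top offcut 0.46 [0.4276 0.0129] 190 122 [313.8 240.6]
top jar 0.55 [ 0.5362 -0.4336] 496 566 [468.4 207.5]
top tape 0.64 [0.5127 0.4149] 425 743 [177.5 208.2]
top socket 0.74 [ 0.6823 -0.2624] 1266 1773 [413.9 152. ]
top foot 0.89 [0.6741 0.246 ] 1530 419 [237.5 155.2]
scene clamp 0.65 [ 0.6755 -0.0048] 13994 390 [299.5 267.4]
scene clamp 0.58 [ 0.4521 -0.2688] 360 335 [210.2 175.1]
scene tube 0.93 [ 0.4575 -0.153 ] 395 377 [251.7 173.3]
scene block 0.85 [0.3984 0.3979] 556 579 [470.6 182. ]
scene block 0.71 [0.3265 0.295 ] 857 518 [429.1 155.8]
scene block 0.66 [0.4573 0.286 ] 567 588 [426.8 197.6]
scene adapter 0.81 [ 0.3753 -0.0833] 360 210 [285.9 159.3]
scene adapter 0.5 [ 0.446  -0.2713] 372 225 [210.7 174.9]
scene adapter 0.49 [0.4345 0.0126] 229 223 [319.1 181.1]
scene offcut 0.68 [0.4249 0.145 ] 281 298 [371.5 178.1]
scene jar 0.62 [ 0.5399 -0.4347] 806 964 [133.7 194.5]
scene tape 0.56 [0.5136 0.4177] 863 1123 [482.8 223. ]
scene socket 0.98 [ 0.7043 -0.2616] 2884 3804 [175. 256.]
scene foot 0.59 [0.6836 0.2471] 3115 812 [412.6 281.8]
```

View pics/crop1.png

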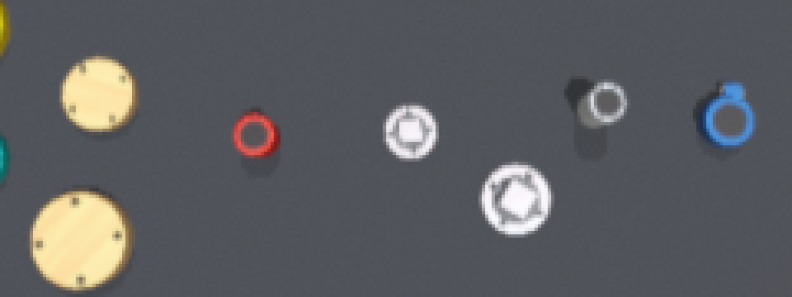

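View pics/crop2.png

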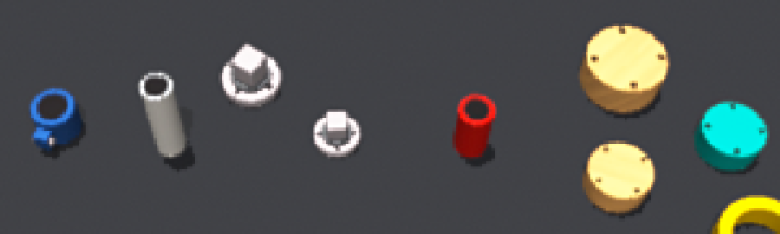

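View pics/crop3.png

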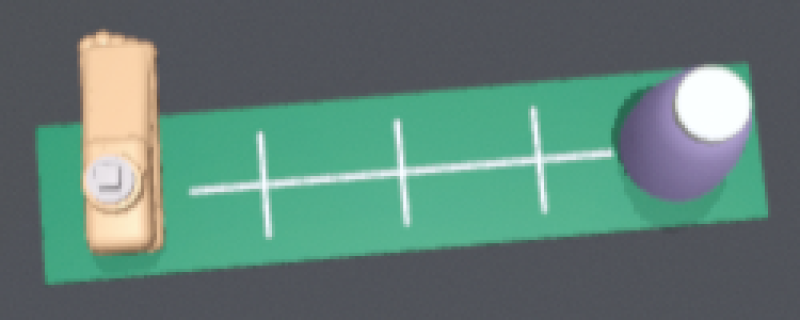

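Run:
```python
from h import *
s=np.load('s0.npy')
c=np.array([[265,185],[402.5,172.5],[540,160]])/3.2+[200,110]-.5
print(toplane('top',c,.003).round(4))
print(proj('scene',toplane('top',c,.003)).round(1))
k=np.array([[38,127],[748,63],[768,217],[46,284]])/3.2+[200,110]-.5
K=toplane('top',k,.003); print(K.round(4),K.mean(0))
# scene cross search: white pixels on green
for n in('top','scene'):
  im=np.load(n[0]+'0.npy').astype(int)
  w=(im.min(2)>150)
  v,u=np.nonzero(w); P=toplane(n,np.c_[u,v],.003)
  m=(abs(P[:,1]-0)<.2)&(P[:,0]>.57)&(P[:,0]<.77)
  P=P[m,:2]
  def res(p,P=P):
    co,si=np.cos(p[2]),np.sin(p[2]); d=P-p[:2]; x=d[:,0]*co+d[:,1]*si; y=-d[:,0]*si+d[:,1]*co
    return np.minimum.reduce([abs(x),abs(y),abs(y-.13),abs(y+.13)])
  g=K.mean(0)[:2]
  r=least_squares(res,[g[0],g[1],.085],loss='soft_l1',f_scale=.002); p=r.x
  print(n,len(P),p,np.sqrt(np.mean(res(p)**2)))
  for y in(.13,0,-.13,.26,-.26): print(y,p[0]-np.sin(p[2])*y,p[1]+np.cos(p[2])*y)
cv2.imwrite('pics/crop4.png',cv2.resize(s[225:300,140:450],None,fx=2.5,fy=2.5,interpolation=3)[:,:,::-1])
```

```text
[[ 0.6468  0.1146  0.003 ]
 [ 0.6628 -0.0143  0.003 ]
 [ 0.6788 -0.1439  0.003 ]]
[[352.6 263.6]
 [296.6 264.2]
 [240.2 264.9]]
[[ 0.6961  0.3305  0.003 ]
 [ 0.7799 -0.3419  0.003 ]
 [ 0.6305 -0.3599  0.003 ]
 [ 0.5469  0.314   0.003 ]] [ 0.66332627 -0.01435628  0.003     ]
top 504 [ 0.66294212 -0.01389578  0.12342113] 0.0020107156460428535
0.13 0.6469380754549647 0.11511534660940931
0 0.6629421192775721 -0.013895779195011395
-0.13 0.6789461631001794 -0.1429069049994321
0.26 0.6309340316323574 0.24412647241383
-0.26 0.6949502069227868 -0.2719180308038528
scene 809 [ 0.6640098  -0.01462045  0.12281552] 0.0019570040712006873
0.13 0.6480838860405636 0.11440034205897565
0 0.6640097965159231 -0.01462045229422476
-0.13 0.6799357069912826 -0.14364124664742517
0.26 0.6321579755652039 0.24342113641217605
-0.26 0.6958616174666422 -0.2726620410006256
```

View pics/crop4.png

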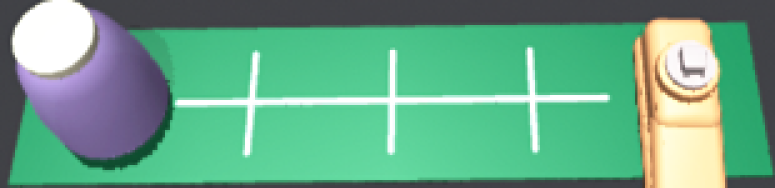

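```bash
cat >> h.py <<'E'
def cmd(x,y,z,yaw,s=None):
    s=s or robot.get_state(); Rm=R.from_euler('xyz',s['ee_rot'])
    d=Rm.inv().apply(np.array([x,y,z])-s['tcp_pos'])/.2
    T=R.from_euler('xyz',[np.pi,0,yaw]); w=(Rm.inv()*T).as_rotvec()/np.deg2rad(120)
    print('slide',d.round(4).tolist(),'ang',w.round(4).tolist(),'t',s['time_s'],'tcp',np.round(s['tcp_pos'],4),np.round(s['ee_rot'],3))
def wray(uv,s):
    m=robot.camera_model('wrist'); uv=np.atleast_2d(uv).astype(float)
    a=np.c_[uv[:,0]-m['cx'],uv[:,1]-m['cy']]; r=np.linalg.norm(a,axis=1)+1e-9; th=r/m['fx']
    d=np.c_[a/r[:,None]*np.sin(th)[:,None],np.cos(th)]
    M=m['mount']; Rm=R.from_euler('xyz',s['ee_rot']).as_matrix()
    return Rm@M[:3,3]+s['tcp_pos'], d@(Rm@M[:3,:3]).T
def wplane(uv,z,s):
    e,d=wray(uv,s); return e+d*((z-e[2])/d[:,2])[:,None]
def wproj(P,s):
    m=robot.camera_model('wrist'); M=m['mount']; Rm=R.from_euler('xyz',s['ee_rot']).as_matrix()
    t=(np.atleast_2d(P)-s['tcp_pos'])@Rm; q=(t-M[:3,3])@M[:3,:3]
    r=np.linalg.norm(q[:,:2],axis=1)+1e-9; th=np.arctan2(r,q[:,2])
    return q[:,:2]/r[:,None]*th[:,None]*m['fx']+[m['cx'],m['cy']]
E
python3 - <<'E'
from h import *
cr=lambda x,y:np.array([x,y])/3.3+[190,200]-.5
a=toplane('top',cr(728,119),.036);b=toplane('top',cr(733,92),.028);print(a,b,b-a)
t=toplane('top',cr(607,103),.1);print('tube',t)
cmd(.45,-.268,.2,-1.57)
E
```

```text
[[ 0.4501086  -0.26419695  0.036     ]] [[ 0.47457157 -0.27028376  0.028     ]] [[ 0.02446297 -0.00608681 -0.008     ]]
tube [[ 0.45631402 -0.14998613  0.1       ]]
slide [-1.2964, -1.8747, 0.0671] ang [0.0, 0.0, 0.1122] t 1.1 tcp [ 0.146  -0.6077  0.2134] [ 3.142  0.    -1.335]
```

>>> servo_tool --rows '[{"slide":[-0.3,-0.45,0],"angular":[0,0,0],"fingers":0.9},{"slide":[-0.65,-0.94,0],"angular":[0,0,0],"fingers":0.9},{"slide":[-0.65,-0.94,0],"angular":[0,0,0],"fingers":0.9},{"slide":[-0.65,-0.94,0],"angular":[0,0,0],"fingers":0.9},{"slide":[-0.65,-0.94,0],"angular":[0,0,0],"fingers":0.9},{"slide":[-0.65,-0.94,0],"angular":[0,0,0],"fingers":0.9}]' --grip_force 25

```text
time_s: 1.7
tcp_pos: [0.3015, -0.4344, 0.2138]
ee_rot: [-3.141, 0.0, -1.329]
wrist_force: [-0.9, -1.7, 0.5]
width: 0.0842
```

>>> servo_tool --rows '[{"slide":[-0.2,-0.3,0],"angular":[0,0,0.05],"fingers":0.8},{"slide":[-0.5,-0.7,0],"angular":[0,0,0.1],"fingers":0.8},{"slide":[-0.65,-0.94,0.07],"angular":[0,0,0.17],"fingers":0.8},{"slide":[-0.65,-0.94,0.07],"angular":[0,0,0.2],"fingers":0.8},{"slide":[-0.65,-0.94,0.07],"angular":[0,0,0.2],"fingers":0.8},{"slide":[-0.65,-0.94,0.07],"angular":[0,0,0.2],"fingers":0.8},{"slide":[-0.65,-0.94,0.07],"angular":[0,0,0.2],"fingers":0.8},{"slide":[-0.65,-0.94,0.07],"angular":[0,0,0.2],"fingers":0.8},{"slide":[-0.65,-0.94,0.07],"angular":[0,0,0.2],"fingers":0.8}]'

```text
time_s: 2.6
tcp_pos: [0.4501, -0.2683, 0.1995]
ee_rot: [3.142, -0.0, -1.756]
wrist_force: [0.2, -0.9, 0.8]
width: 0.0752
```

Run:
```python
from h import *
s=robot.get_state(); print(s['time_s'],s['tcp_pos'],s['ee_rot'],s['width'])
snap('wrist','w1.png')
for k in ('clamp','tube'):
  for d in robot.regions_of('wrist',k): print(k,d['p'],d['position'],d['region'].sum())
print(wproj([[.4505,-.2655,.036],[.456,-.151,.1]],s))
cmd(.45,-.265,.016,-1.8)
```

```text
2.6 [ 0.45010943 -0.26830929  0.19952997] [ 3.14153294e+00 -2.98033532e-04 -1.75600046e+00] 0.07517095020277079
clamp 0.65 [182.8, 319.7] 1369
tube 0.75 [205.5, 215.3] 1422
[[319.07985947 185.49232866]
 [202.65408075 217.27567818]]
slide [-0.0131, 0.0048, 0.9177] ang [-0.0, -0.0001, 0.0214] t 2.75 tcp [ 0.4505 -0.2677  0.1995] [-3.142 -0.    -1.755]
```

View pics/w1.png

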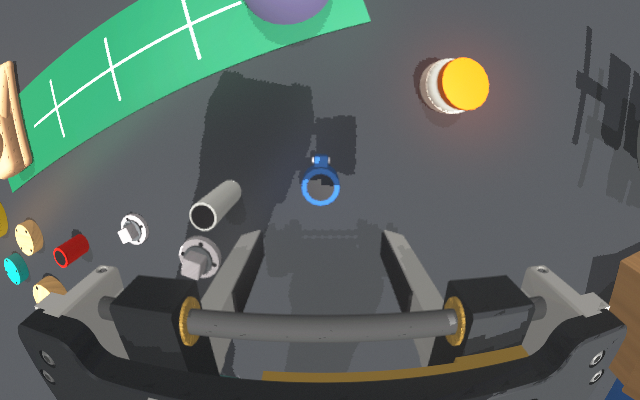

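Run:
```python
from h import *
s=robot.get_state()
p=wplane([[320.5,187]],.036,s);print(p)
cmd(p[0,0],p[0,1],.016,-1.755)
```

```text
[[ 0.44887515 -0.26612464  0.036     ]]
slide [-0.0065, 0.0093, 0.9177] ang [-0.0, -0.0001, -0.0001] t 2.75 tcp [ 0.4505 -0.2677  0.1995] [-3.142 -0.    -1.755]
```

>>> servo_tool --rows '[{"slide":[-0.007,0.008,0.2],"angular":[0,0,0],"fingers":0.8},{"slide":[-0.007,0.008,0.4],"angular":[0,0,0],"fingers":0.8},{"slide":[-0.007,0.008,0.6],"angular":[0,0,0],"fingers":0.8},{"slide":[-0.007,0.008,0.8],"angular":[0,0,0],"fingers":0.8},{"slide":[-0.007,0.008,0.88],"angular":[0,0,0],"fingers":0.8},{"slide":[-0.007,0.008,0.917],"angular":[0,0,0],"fingers":0.8},{"slide":[-0.007,0.008,0.917],"angular":[0,0,0],"fingers":0.8},{"slide":[-0.007,0.008,0.917],"angular":[0,0,0],"fingers":0},{"slide":[-0.007,0.008,0.917],"angular":[0,0,0],"fingers":0},{"slide":[-0.007,0.008,0.917],"angular":[0,0,0],"fingers":0},{"slide":[-0.007,0.008,0.917],"angular":[0,0,0],"fingers":0},{"slide":[-0.007,0.008,0.917],"angular":[0,0,0],"fingers":0},{"slide":[-0.007,0.008,0.917],"angular":[0,0,0],"fingers":0},{"slide":[-0.007,0.008,0.917],"angular":[0,0,0],"fingers":0}]'

```text
time_s: 4.15
tcp_pos: [0.4498, -0.2656, 0.0165]
ee_rot: [-3.141, -0.0, -1.754]
wrist_force: [-1.4, -0.1, 7.7]
width: 0.0436
```

Run:
```python
from h import *
snap('wrist','w2.png'); cmd(.45,-.265,.2,-1.755)
```

```text
slide [-0.0028, -0.0011, -0.9174] ang [-0.0003, -0.0001, 0.0005] t 4.2 tcp [ 0.4498 -0.2656  0.0165] [-3.141 -0.    -1.754]
```

View pics/w2.png

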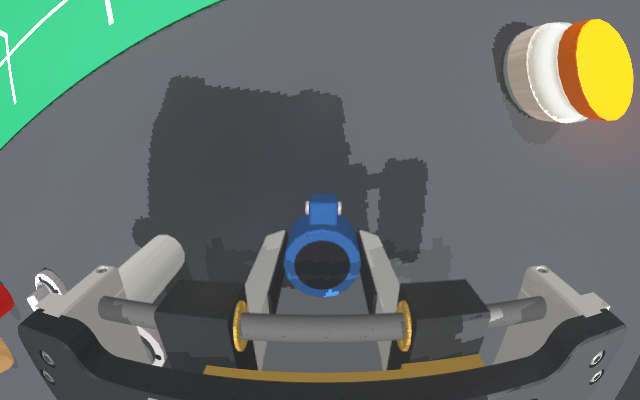

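Run:
```python
from h import *
s=robot.get_state(); print(wplane([[322,262]],.036,s)); cmd(.6475,.1148,.2,-1.755)
cmd(.45,-.265,.036,-1.755)
print(wproj([[.4498,-.2656,.036]],s))
```

```text
[[ 0.45055105 -0.26606122  0.036     ]]
slide [-2.0499, -0.6263, -0.9177] ang [-0.0003, -0.0001, 0.0005] t 4.2 tcp [ 0.4498 -0.2656  0.0165] [-3.141 -0.    -1.754]
slide [-0.003, -0.0007, -0.0974] ang [-0.0003, -0.0001, 0.0005] t 4.2 tcp [ 0.4498 -0.2656  0.0165] [-3.141 -0.    -1.754]
[[321.42812739 263.30758489]]
```

>>> servo_tool --rows '[{"slide":[0,0,-0.1],"angular":[0,0,0],"fingers":0},{"slide":[0,0,-0.3],"angular":[0,0,0],"fingers":0},{"slide":[0,0,-0.55],"angular":[0,0,0],"fingers":0},{"slide":[0,0,-0.8],"angular":[0,0,0],"fingers":0},{"slide":[-0.2,-0.15,-0.9],"angular":[0,0,0],"fingers":0},{"slide":[-0.4,-0.25,-0.9],"angular":[0,0,0],"fingers":0},{"slide":[-0.6,-0.4,-0.9],"angular":[0,0,0],"fingers":0},{"slide":[-0.8,-0.5,-0.9],"angular":[0,0,0],"fingers":0},{"slide":[-1,-0.6,-0.9],"angular":[0,0,0],"fingers":0},{"slide":[-1,-0.6,-0.9],"angular":[0,0,0],"fingers":0}]'

```text
time_s: 5.2
tcp_pos: [0.6062, -0.0841, 0.1957]
ee_rot: [3.142, 0.003, -1.747]
wrist_force: [-0.8, 0.2, -1.4]
width: 0.0436
```

Run:
```python
from h import *
s=robot.get_state(); print(s['width']);cmd(.6475,.1148,.1,-1.755)
```

```text
0.04356062957438308
slide [-1.0138, -0.0293, 0.4815] ang [0.0, 0.0014, 0.004] t 5.2 tcp [ 0.6062 -0.0841  0.1957] [ 3.142e+00  3.000e-03 -1.747e+00]
```

>>> servo_tool --rows '[{"slide":[-0.25,-0.01,0],"angular":[0,0,0],"fingers":0},{"slide":[-0.5,-0.02,0.1],"angular":[0,0,0],"fingers":0},{"slide":[-0.75,-0.03,0.25],"angular":[0,0,0],"fingers":0},{"slide":[-1,-0.03,0.45],"angular":[0,0,0],"fingers":0},{"slide":[-1,-0.03,0.5],"angular":[0,0,0],"fingers":0},{"slide":[-1,-0.03,0.5],"angular":[0,0,0],"fingers":0},{"slide":[-1,-0.03,0.5],"angular":[0,0,0],"fingers":0}]'

```text
time_s: 5.9
tcp_pos: [0.6459, 0.1046, 0.0957]
ee_rot: [3.14, -0.001, -1.754]
wrist_force: [0.6, -1.1, -0.7]
width: 0.0435
```

Run:
```python
from h import *
s=robot.get_state(); snap('wrist','w3.png');cmd(.6475,.1148,.0198,-1.755)
```

```text
slide [-0.0551, 0.0056, 0.3841] ang [-0.0002, -0.0002, 0.0001] t 5.95 tcp [0.6466 0.1038 0.0966] [-3.141 -0.    -1.755]
```

View pics/w3.png

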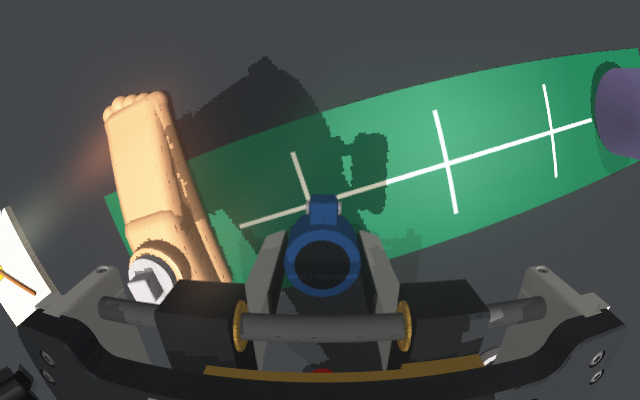

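Run:
```python
from h import *
s=robot.get_state(); print(wproj([[.6475,.1148,.003],[.6635,-.0142,.003],[.6795,-.1433,.003]],s))
print(wplane([[448,163],[552,131]],.003,s))
```

```text
[[309.31506976 204.924583  ]
 [444.99182036 163.38775773]
 [549.60502793 131.19437016]]
[[ 0.66338877 -0.0172681   0.003     ]
 [ 0.67938558 -0.14696461  0.003     ]]
```

>>> servo_tool --rows '[{"slide":[-0.03,0.005,0.1],"angular":[0,0,0],"fingers":0},{"slide":[-0.05,0.005,0.2],"angular":[0,0,0],"fingers":0},{"slide":[-0.05,0.005,0.28],"angular":[0,0,0],"fingers":0},{"slide":[-0.05,0.005,0.34],"angular":[0,0,0],"fingers":0},{"slide":[-0.05,0.005,0.365],"angular":[0,0,0],"fingers":0},{"slide":[-0.05,0.005,0.38],"angular":[0,0,0],"fingers":0},{"slide":[-0.05,0.005,0.384],"angular":[0,0,0],"fingers":0},{"slide":[-0.05,0.005,0.384],"angular":[0,0,0],"fingers":0},{"slide":[-0.05,0.005,0.384],"angular":[0,0,0],"fingers":0}]'

```text
time_s: 6.85
tcp_pos: [0.6474, 0.1151, 0.0198]
ee_rot: [-3.141, 0.0, -1.754]
wrist_force: [0.3, -1.1, -1.3]
width: 0.0434
```

Run:
```python
from h import *
s=robot.get_state(); print(s['wrist_force']);cmd(.6475,.1148,.0195,-1.755)
```

```text
[ 0.2830574  -1.09807624 -1.30546113]
slide [0.0013, -0.0008, 0.0014] ang [-0.0003, 0.0002, 0.0005] t 6.85 tcp [0.6474 0.1151 0.0198] [-3.141  0.    -1.754]
```

>>> servo_tool --rows '[{"slide":[0,0,0.003],"angular":[0,0,0],"fingers":0},{"slide":[0,0,0.003],"angular":[0,0,0],"fingers":0.7},{"slide":[0,0,0.003],"angular":[0,0,0],"fingers":0.7},{"slide":[0,0,0.003],"angular":[0,0,0],"fingers":0.7},{"slide":[0,0,0.003],"angular":[0,0,0],"fingers":0.7},{"slide":[0,0,-0.1],"angular":[0,0,0],"fingers":0.7},{"slide":[0,0,-0.3],"angular":[0,0,0],"fingers":0.7},{"slide":[0,0,-0.55],"angular":[0,0,0],"fingers":0.7},{"slide":[0,0,-0.8],"angular":[0,0,0],"fingers":0.7},{"slide":[0,0,-0.95],"angular":[0,0,0],"fingers":0.7}]'

```text
time_s: 7.85
tcp_pos: [0.6479, 0.1153, 0.2135]
ee_rot: [-3.138, 0.001, -1.754]
wrist_force: [0.6, -0.5, -0.2]
width: 0.0659
```

Run:
```python
from h import *
s=robot.get_state(); snap('wrist','w4.png');cmd(.456,-.151,.2,-.2)
```

```text
slide [1.4875, 0.7081, 0.0766] ang [-0.004, -0.0017, -0.7419] t 7.9 tcp [0.6493 0.1157 0.2173] [-3.134e+00  3.000e-03 -1.754e+00]
```

View pics/w4.png

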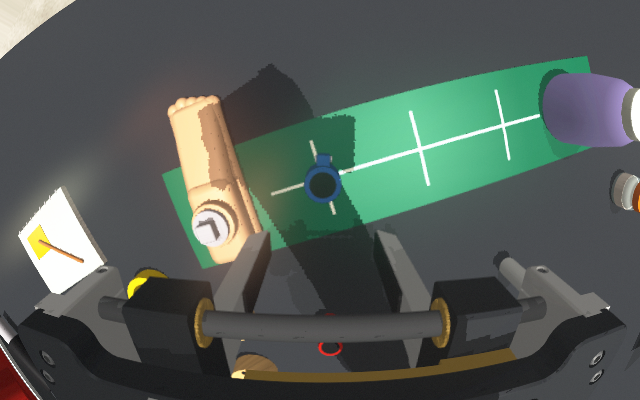

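>>> servo_tool --rows '[{"slide":[0.2,0.1,0],"angular":[0,0,0],"fingers":0.7},{"slide":[0.4,0.2,0],"angular":[0,0,0],"fingers":0.7},{"slide":[0.6,0.3,0],"angular":[0,0,0],"fingers":0.7},{"slide":[0.8,0.38,0],"angular":[0,0,0],"fingers":0.7},{"slide":[1,0.48,0],"angular":[0,0,0],"fingers":0.7}]'

```text
time_s: 8.4
tcp_pos: [0.5152, -0.0656, 0.209]
ee_rot: [-3.142, 0.0, -1.754]
wrist_force: [0.6, -1.0, 1.2]
width: 0.0658
```

>>> servo_tool --rows '[{"slide":[0.2,0.1,0],"angular":[0,0,0],"fingers":0.7},{"slide":[0.4,0.2,0.05],"angular":[0,0,0],"fingers":0.7},{"slide":[0.48,0.23,0.07],"angular":[0,0,0],"fingers":0.7},{"slide":[0.48,0.23,0.07],"angular":[0,0,0],"fingers":0.7},{"slide":[0.48,0.23,0.07],"angular":[0,0,0],"fingers":0.7},{"slide":[0.48,0.23,0.07],"angular":[0,0,0],"fingers":0.7},{"slide":[0.48,0.23,0.07],"angular":[0,0,0],"fingers":0.7}]'

```text
time_s: 9.1
tcp_pos: [0.4542, -0.1492, 0.1953]
ee_rot: [-3.141, 0.0, -1.752]
wrist_force: [0.0, 0.4, -0.0]
width: 0.066
```

Run:
```python
from h import *
s=robot.get_state(); snap('wrist','w5.png');cmd(.456,-.1515,.049,-1.755)
print(wproj([[.456,-.1515,.1],[.456,-.1515,0]],s))
```

```text
slide [0.0089, -0.0114, 0.7313] ang [-0.0, 0.0001, 0.0012] t 9.15 tcp [ 0.4541 -0.1494  0.1953] [-3.142  0.    -1.752]
[[323.7487748  200.86298439]
 [323.30633777 177.49696197]]
```

View pics/w5.png

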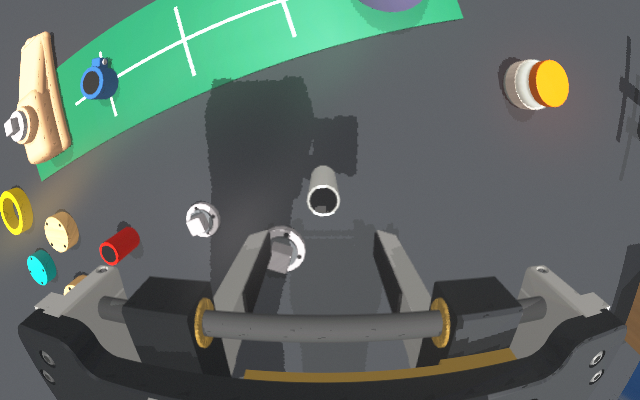

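>>> servo_tool --rows '[{"slide":[0.008,-0.015,0.2],"angular":[0,0,0],"fingers":0.7},{"slide":[0.008,-0.015,0.4],"angular":[0,0,0],"fingers":0.7},{"slide":[0.008,-0.015,0.6],"angular":[0,0,0],"fingers":0.7},{"slide":[0.008,-0.015,0.7],"angular":[0,0,0],"fingers":0.7},{"slide":[0.008,-0.015,0.73],"angular":[0,0,0],"fingers":0.7},{"slide":[0.008,-0.015,0.73],"angular":[0,0,0],"fingers":0.7},{"slide":[0.008,-0.015,0.73],"angular":[0,0,0],"fingers":0},{"slide":[0.008,-0.015,0.73],"angular":[0,0,0],"fingers":0},{"slide":[0.008,-0.015,0.73],"angular":[0,0,0],"fingers":0},{"slide":[0.008,-0.015,0.73],"angular":[0,0,0],"fingers":0},{"slide":[0.008,-0.015,0.73],"angular":[0,0,0],"fingers":0},{"slide":[0.008,-0.015,0.73],"angular":[0,0,0],"fingers":0},{"slide":[0.008,-0.015,0.73],"angular":[0,0,0],"fingers":0}]'

```text
time_s: 10.45
tcp_pos: [0.4565, -0.1524, 0.0496]
ee_rot: [-3.141, -0.0, -1.754]
wrist_force: [-1.5, -0.0, 6.6]
width: 0.0298
```

Run:
```python
from h import *
s=robot.get_state(); snap('wrist','w6.png');cmd(.6635,-.0142,.2,-1.755)
print(wproj([[*s['tcp_pos'][:2],.1]],s))
```

```text
slide [-0.8679, -0.8924, -0.752] ang [-0.0002, -0.0, 0.0005] t 10.5 tcp [ 0.4564 -0.1524  0.0495] [-3.141 -0.    -1.754]
[[321.28829559 294.23604849]]
```

View pics/w6.png

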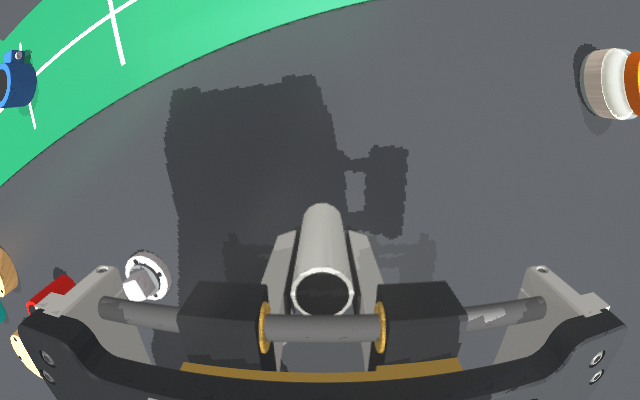

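>>> servo_tool --rows '[{"slide":[0,0,-0.1],"angular":[0,0,0],"fingers":0},{"slide":[0,0,-0.3],"angular":[0,0,0],"fingers":0},{"slide":[-0.1,-0.1,-0.5],"angular":[0,0,0],"fingers":0},{"slide":[-0.25,-0.25,-0.55],"angular":[0,0,0],"fingers":0},{"slide":[-0.4,-0.4,-0.55],"angular":[0,0,0],"fingers":0},{"slide":[-0.55,-0.55,-0.55],"angular":[0,0,0],"fingers":0},{"slide":[-0.7,-0.7,-0.5],"angular":[0,0,0],"fingers":0},{"slide":[-0.81,-0.82,-0.35],"angular":[0,0,0],"fingers":0},{"slide":[-0.86,-0.88,-0.2],"angular":[0,0,0],"fingers":0},{"slide":[-0.867,-0.892,-0.1],"angular":[0,0,0],"fingers":0},{"slide":[-0.867,-0.892,-0.1],"angular":[0,0,0],"fingers":0},{"slide":[-0.867,-0.892,-0.1],"angular":[0,0,0],"fingers":0}]'

```text
time_s: 11.7
tcp_pos: [0.663, -0.0145, 0.0696]
ee_rot: [3.141, -0.0, -1.754]
wrist_force: [-0.1, -0.4, 0.0]
width: 0.0298
```

Run:
```python
from h import *
cmd(.6635,-.0142,.053,-1.755)
```

```text
slide [-0.0018, -0.002, 0.0829] ang [0.0002, -0.0, 0.0004] t 11.7 tcp [ 0.663  -0.0145  0.0696] [ 3.141 -0.    -1.754]
```

>>> servo_tool --rows '[{"slide":[-0.002,-0.002,0.03],"angular":[0,0,0],"fingers":0},{"slide":[-0.002,-0.002,0.055],"angular":[0,0,0],"fingers":0},{"slide":[-0.002,-0.002,0.075],"angular":[0,0,0],"fingers":0},{"slide":[-0.002,-0.002,0.085],"angular":[0,0,0],"fingers":0},{"slide":[-0.002,-0.002,0.087],"angular":[0,0,0],"fingers":0},{"slide":[-0.002,-0.002,0.087],"angular":[0,0,0],"fingers":0}]'

```text
time_s: 12.3
tcp_pos: [0.6637, -0.0141, 0.0526]
ee_rot: [-3.141, -0.0, -1.754]
wrist_force: [-3.8, -0.5, 8.7]
width: 0.0298
```

Run:
```python
from h import *
s=robot.get_state(); print(s['wrist_force']);cmd(.6635,-.0142,.0525,-1.755)
```

```text
[-3.8260377  -0.45657873  8.69948917]
slide [0.0006, 0.0011, 0.0004] ang [-0.0001, -0.0001, 0.0005] t 12.3 tcp [ 0.6637 -0.0141  0.0526] [-3.141 -0.    -1.754]
```

>>> servo_tool --rows '[{"slide":[0,0,-0.001],"angular":[0,0,0],"fingers":0},{"slide":[0,0,-0.001],"angular":[0,0,0],"fingers":0.6},{"slide":[0,0,-0.001],"angular":[0,0,0],"fingers":0.6},{"slide":[0,0,-0.001],"angular":[0,0,0],"fingers":0.6},{"slide":[0,0,-0.001],"angular":[0,0,0],"fingers":0.6},{"slide":[0,0,-0.1],"angular":[0,0,0],"fingers":0.6},{"slide":[0,0,-0.3],"angular":[0,0,0],"fingers":0.6},{"slide":[0,0,-0.55],"angular":[0,0,0],"fingers":0.6},{"slide":[0,0,-0.8],"angular":[0,0,0],"fingers":0.6},{"slide":[0,0,-0.85],"angular":[0,0,0],"fingers":0.6}]'

```text
time_s: 13.3
tcp_pos: [0.6658, -0.0137, 0.2281]
ee_rot: [-3.134, 0.001, -1.754]
wrist_force: [0.4, 0.8, -1.0]
width: 0.0566
```

Run:
```python
from h import *
s=robot.get_state(); snap('wrist','w7.png');cmd(.457,.287,.2,-.1)
im=np.load('t0.npy'); cv2.imwrite('pics/blk.png',cv2.resize(im[205:295,160:330],None,fx=4.5,fy=4.5,interpolation=3)[:,:,::-1])
```

```text
slide [-1.289, 1.2998, 0.1272] ang [-0.0028, -0.0022, -0.7897] t 13.35 tcp [ 0.6655 -0.0139  0.2269] [-3.135e+00  1.000e-03 -1.754e+00]
```

View pics/w7.png

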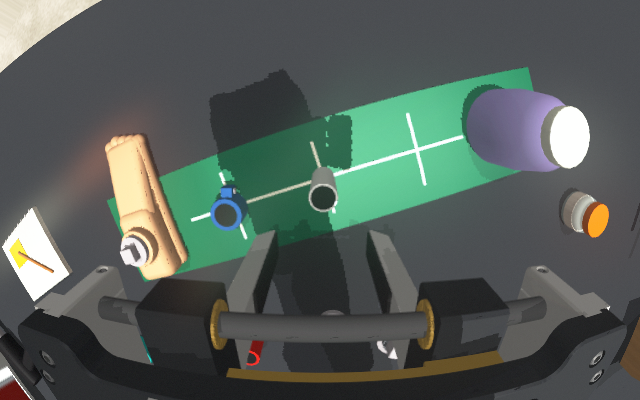

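View pics/blk.png

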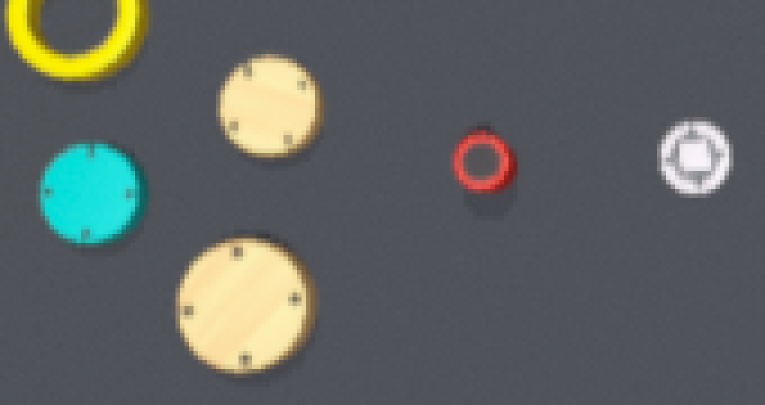

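>>> servo_tool --rows '[{"slide":[-0.1,0.1,0],"angular":[0,0,-0.07],"fingers":0.9},{"slide":[-0.2,0.2,0],"angular":[0,0,-0.14],"fingers":0.9},{"slide":[-0.35,0.35,0],"angular":[0,0,-0.21],"fingers":0.9},{"slide":[-0.5,0.5,0],"angular":[0,0,-0.28],"fingers":0.9},{"slide":[-0.65,0.65,0],"angular":[0,0,-0.35],"fingers":0.9},{"slide":[-0.8,0.8,0],"angular":[0,0,-0.42],"fingers":0.9},{"slide":[-0.9,0.9,0],"angular":[0,0,-0.49],"fingers":0.9},{"slide":[-1,1,0],"angular":[0,0,-0.56],"fingers":0.9},{"slide":[-1,1,0],"angular":[0,0,-0.63],"fingers":0.9},{"slide":[-1,1,0],"angular":[0,0,-0.7],"fingers":0.9},{"slide":[-1,1,0],"angular":[0,0,-0.77],"fingers":0.9},{"slide":[-1,1,0],"angular":[0,0,-0.84],"fingers":0.9},{"slide":[-1,1,0],"angular":[0,0,-0.895],"fingers":0.9},{"slide":[-1,1,0],"angular":[0,0,-0.895],"fingers":0.9},{"slide":[-1,1,0],"angular":[0,0,-0.895],"fingers":0.9}]'

```text
time_s: 14.85
tcp_pos: [0.5032, 0.2189, 0.2211]
ee_rot: [-3.141, 0.001, 0.117]
wrist_force: [-0.2, -1.0, 0.2]
width: 0.0847
```

Run:
```python
from h import *
s=robot.get_state(); cmd(.457,.287,.19,.12,s)
print(s['joint_positions'])
```

```text
slide [-0.1895, -0.3651, 0.1557] ang [-0.0001, 0.0006, -0.0015] t 14.85 tcp [0.5032 0.2189 0.2211] [-3.141e+00  1.000e-03  1.170e-01]
[ 0.1385844   0.3588051  -0.74792035  1.77682268  0.26884725  1.11214491
 -0.58140186]
```

>>> servo_tool --rows '[{"slide":[-0.1,-0.18,0.1],"angular":[0,0,0],"fingers":0.9},{"slide":[-0.19,-0.365,0.15],"angular":[0,0,0],"fingers":0.9},{"slide":[-0.19,-0.365,0.15],"angular":[0,0,0],"fingers":0.9},{"slide":[-0.19,-0.365,0.15],"angular":[0,0,0],"fingers":0.9},{"slide":[-0.19,-0.365,0.15],"angular":[0,0,0],"fingers":0.9},{"slide":[-0.19,-0.365,0.15],"angular":[0,0,0],"fingers":0.9}]'

```text
time_s: 15.45
tcp_pos: [0.4576, 0.2862, 0.1919]
ee_rot: [3.142, -0.0, 0.118]
wrist_force: [-0.8, -0.3, -0.1]
width: 0.0847
```

Run:
```python
from h import *
s=robot.get_state(); snap('wrist','w8.png');cmd(.457,.287,.015,.12,s)
print(wproj([[.457,.287,.03]],s))
for d in robot.regions_of('wrist','block'): print(d['p'],d['position'],d['region'].sum(),wplane([d['position'][::-1]],.025,s))
```

```text
slide [-0.0029, -0.0045, 0.8846] ang [0.0, -0.0001, -0.0009] t 15.45 tcp [0.4576 0.2862 0.1919] [ 3.142 -0.     0.118]
[[321.67881695 185.05246617]]
0.96 [182.0, 324.8] 2421 [[0.46020766 0.28971323 0.025     ]]
0.78 [80.7, 282.3] 2476 [[0.40136942 0.39649798 0.025     ]]
0.7 [166.8, 216.2] 4216 [[0.33377602 0.29378567 0.025     ]]
```

View pics/w8.png

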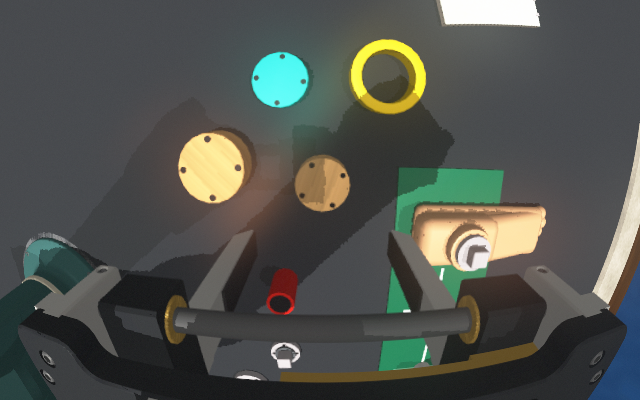

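>>> servo_tool --rows '[{"slide":[0,-0.008,0.2],"angular":[0,0,0],"fingers":0.9},{"slide":[0,-0.008,0.4],"angular":[0,0,0],"fingers":0.9},{"slide":[0,-0.008,0.6],"angular":[0,0,0],"fingers":0.9},{"slide":[0,-0.008,0.8],"angular":[0,0,0],"fingers":0.9},{"slide":[0,-0.008,0.86],"angular":[0,0,0],"fingers":0.9},{"slide":[0,-0.008,0.888],"angular":[0,0,0],"fingers":0.9},{"slide":[0,-0.008,0.888],"angular":[0,0,0],"fingers":0.9},{"slide":[0,-0.008,0.888],"angular":[0,0,0],"fingers":0},{"slide":[0,-0.008,0.888],"angular":[0,0,0],"fingers":0},{"slide":[0,-0.008,0.888],"angular":[0,0,0],"fingers":0},{"slide":[0,-0.008,0.888],"angular":[0,0,0],"fingers":0},{"slide":[0,-0.008,0.888],"angular":[0,0,0],"fingers":0},{"slide":[0,-0.008,0.888],"angular":[0,0,0],"fingers":0}]'

```text
time_s: 16.85
tcp_pos: [0.4573, 0.2887, 0.0151]
ee_rot: [-3.141, -0.001, 0.12]
wrist_force: [-1.1, -1.3, 9.3]
width: 0.0613
```

Run:
```python
from h import *
s=robot.get_state(); snap('wrist','w9.png');cmd(.6795,-.1433,.2,.12,s)
print(wproj([[*s['tcp_pos'][:2],.03]],s))
```

```text
slide [0.8447, 2.2779, -0.924] ang [-0.0001, -0.0005, 0.0002] t 16.85 tcp [0.4573 0.2887 0.0151] [-3.141e+00 -1.000e-03  1.200e-01]
[[322.7526238  259.88765974]]
```

View pics/w9.png

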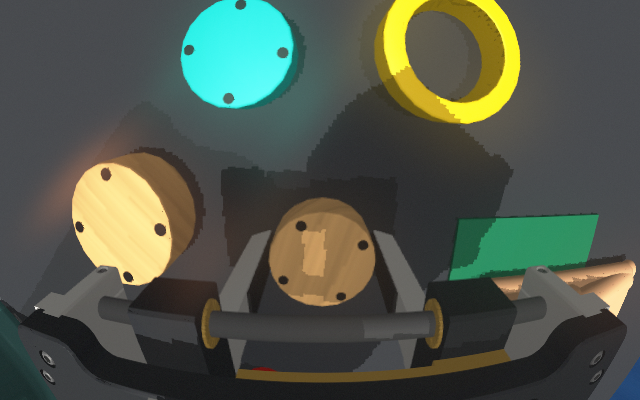

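>>> servo_tool --rows '[{"slide":[0,0,-0.1],"angular":[0,0,0],"fingers":0},{"slide":[0,0,-0.3],"angular":[0,0,0],"fingers":0},{"slide":[0,0,-0.55],"angular":[0,0,0],"fingers":0},{"slide":[0,0,-0.8],"angular":[0,0,0],"fingers":0},{"slide":[0.1,0.2,-0.9],"angular":[0,0,0],"fingers":0},{"slide":[0.15,0.4,-0.9],"angular":[0,0,0],"fingers":0},{"slide":[0.2,0.6,-0.9],"angular":[0,0,0],"fingers":0},{"slide":[0.3,0.8,-0.9],"angular":[0,0,0],"fingers":0},{"slide":[0.4,1,-0.9],"angular":[0,0,0],"fingers":0}]'

```text
time_s: 17.8
tcp_pos: [0.5608, 0.0978, 0.1948]
ee_rot: [3.141, -0.001, 0.121]
wrist_force: [0.7, 0.9, -0.8]
width: 0.0619
```

>>> servo_tool --rows '[{"slide":[0.05,0.2,0],"angular":[0,0,0],"fingers":0},{"slide":[0.13,0.4,0],"angular":[0,0,0],"fingers":0},{"slide":[0.2,0.6,0],"angular":[0,0,0],"fingers":0},{"slide":[0.3,0.8,0],"angular":[0,0,0],"fingers":0},{"slide":[0.4,1,0],"angular":[0,0,0],"fingers":0},{"slide":[0.4,1,0],"angular":[0,0,0],"fingers":0}]'

```text
time_s: 18.4
tcp_pos: [0.6651, -0.0958, 0.1933]
ee_rot: [3.14, 0.001, 0.114]
wrist_force: [-0.6, -0.1, -1.6]
width: 0.0616
```

Run:
```python
from h import *
s=robot.get_state(); print(s['width']);cmd(.6795,-.1433,.12,.12,s)
```

```text
0.06163411740330394
slide [0.0448, 0.2435, 0.3668] ang [0.0007, 0.0003, -0.0031] t 18.4 tcp [ 0.6651 -0.0958  0.1933] [3.14e+00 1.00e-03 1.14e-01]
```

>>> servo_tool --rows '[{"slide":[0.03,0.15,0.05],"angular":[0,0,-0.003],"fingers":0},{"slide":[0.045,0.24,0.2],"angular":[0,0,-0.003],"fingers":0},{"slide":[0.045,0.243,0.35],"angular":[0,0,-0.003],"fingers":0},{"slide":[0.045,0.243,0.5],"angular":[0,0,-0.003],"fingers":0},{"slide":[0.045,0.243,0.55],"angular":[0,0,-0.003],"fingers":0},{"slide":[0.045,0.243,0.55],"angular":[0,0,-0.003],"fingers":0},{"slide":[0.045,0.243,0.55],"angular":[0,0,-0.003],"fingers":0}]'

```text
time_s: 19.1
tcp_pos: [0.6792, -0.1362, 0.0857]
ee_rot: [3.141, -0.001, 0.127]
wrist_force: [-0.5, -0.3, -0.5]
width: 0.0612
```

Run:
```python
from h import *
s=robot.get_state(); print(s['width']);cmd(.6795,-.1433,.018,.12,s); snap('wrist','w10.png'); snap('top','t10.png')
print(wproj([[.6795,-.1433,.003],[.6795,-.1433,.1]],s))
```

```text
0.06122155613883953
slide [-0.0034, 0.0351, 0.3387] ang [0.0001, -0.0007, 0.0033] t 19.1 tcp [ 0.6792 -0.1362  0.0857] [ 3.141e+00 -1.000e-03  1.270e-01]
[[321.55912072 215.26208927]
 [321.75093198 270.09345856]]
```

View pics/w10.png

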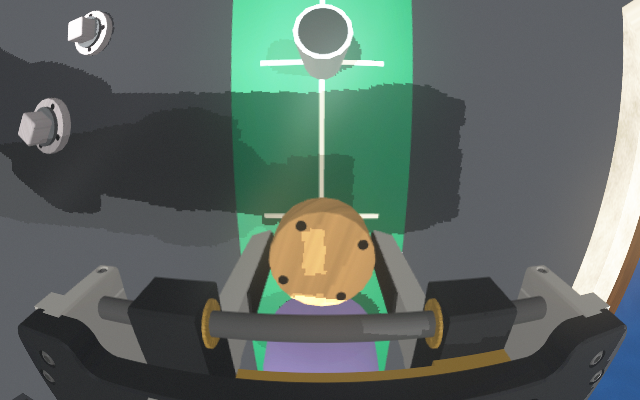

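>>> servo_tool --rows '[{"slide":[-0.003,0.03,0.1],"angular":[0,0,0],"fingers":0},{"slide":[-0.003,0.035,0.2],"angular":[0,0,0],"fingers":0},{"slide":[-0.003,0.035,0.27],"angular":[0,0,0],"fingers":0},{"slide":[-0.003,0.035,0.31],"angular":[0,0,0],"fingers":0},{"slide":[-0.003,0.035,0.33],"angular":[0,0,0],"fingers":0},{"slide":[-0.003,0.035,0.339],"angular":[0,0,0],"fingers":0},{"slide":[-0.003,0.035,0.339],"angular":[0,0,0],"fingers":0},{"slide":[-0.003,0.035,0.339],"angular":[0,0,0],"fingers":0}]'

```text
time_s: 20.0
tcp_pos: [0.6783, -0.1432, 0.0174]
ee_rot: [3.141, 0.001, 0.127]
wrist_force: [-12.1, 1.2, 18.3]
width: 0.0613
```

Run:
```python
from h import *
s=robot.get_state(); print(s['width'],s['wrist_force']);cmd(.6795,-.1433,.018,.12,s)
```

```text
0.06125209658178706 [-12.09716769   1.20136707  18.2753359 ]
slide [0.0057, 0.001, -0.0028] ang [0.0001, 0.0006, 0.0033] t 20.0 tcp [ 0.6783 -0.1432  0.0174] [3.141e+00 1.000e-03 1.270e-01]
```

>>> servo_tool --rows '[{"slide":[0,0,-0.002],"angular":[0,0,0],"fingers":0},{"slide":[0,0,-0.003],"angular":[0,0,0],"fingers":0},{"slide":[0,0,-0.003],"angular":[0,0,0],"fingers":0.9},{"slide":[0,0,-0.003],"angular":[0,0,0],"fingers":0.9},{"slide":[0,0,-0.003],"angular":[0,0,0],"fingers":0.9},{"slide":[0,0,-0.003],"angular":[0,0,0],"fingers":0.9},{"slide":[0,0,-0.1],"angular":[0,0,0],"fingers":0.9},{"slide":[0,0,-0.3],"angular":[0,0,0],"fingers":0.9},{"slide":[0,0,-0.55],"angular":[0,0,0],"fingers":0.9},{"slide":[0,0,-0.8],"angular":[0,0,0],"fingers":0.9},{"slide":[0,0,-0.95],"angular":[0,0,0],"fingers":0.8},{"slide":[0,0,-0.95],"angular":[0,0,0],"fingers":0.8}]'

```text
time_s: 21.2
tcp_pos: [0.6807, -0.1433, 0.2131]
ee_rot: [3.139, -0.008, 0.127]
wrist_force: [-0.0, 0.8, -0.1]
width: 0.0759
```

Run:
```python
from h import *
s=robot.get_state(); cmd(.4315,.0125,.2,.0,s); im=snap('wrist','w11.png')
print(wproj([[.6795,-.1433,.033]],s))
im=np.load('t0.npy'); cv2.imwrite('pics/ad.png',cv2.resize(im[220:280,290:370],None,fx=8,fy=8,interpolation=3)[:,:,::-1])
```

```text
slide [-1.138, -0.9305, 0.0547] ang [0.001, -0.0037, 0.0606] t 21.2 tcp [ 0.6807 -0.1433  0.2131] [ 3.139 -0.008  0.127]
[[319.95038294 181.67322908]]
```

View pics/w11.png

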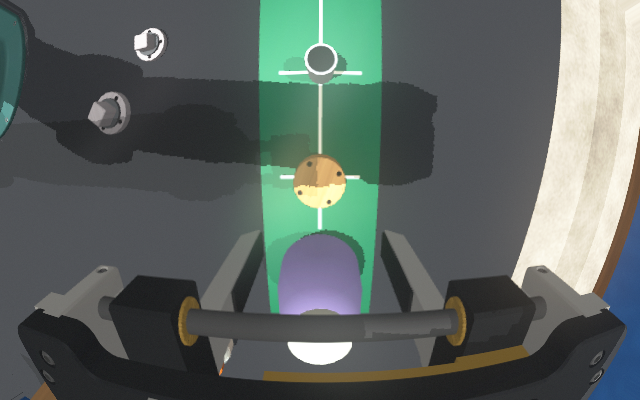

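View pics/ad.png

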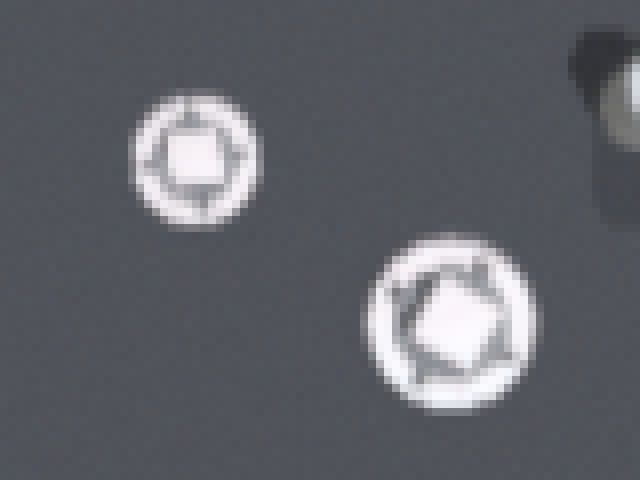

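>>> servo_tool --rows '[{"slide":[-0.2,-0.16,0],"angular":[0,0,0],"fingers":0.6},{"slide":[-0.4,-0.32,0],"angular":[0,0,0],"fingers":0.6},{"slide":[-0.6,-0.48,0],"angular":[0,0,0],"fingers":0.6},{"slide":[-0.8,-0.64,0],"angular":[0,0,0],"fingers":0.6},{"slide":[-0.95,-0.78,0],"angular":[0,0,0],"fingers":0.6},{"slide":[-1,-0.93,0.06],"angular":[0,0,0],"fingers":0.6},{"slide":[-1,-0.93,0.06],"angular":[0,0,0],"fingers":0.6}]'

```text
time_s: 21.95
tcp_pos: [0.4542, 0.0183, 0.1937]
ee_rot: [3.141, 0.002, 0.131]
wrist_force: [-0.0, 0.4, 0.3]
width: 0.0564
```

>>> servo_tool --rows '[{"slide":[-0.13,0,0.2],"angular":[0,0,0],"fingers":0.6},{"slide":[-0.13,0,0.4],"angular":[0,0,0],"fingers":0.6},{"slide":[-0.13,0,0.4],"angular":[0,0,0],"fingers":0.6},{"slide":[-0.13,0,0.4],"angular":[0,0,0],"fingers":0.6},{"slide":[-0.13,0,0.4],"angular":[0,0,0],"fingers":0.6}]'

```text
time_s: 22.45
tcp_pos: [0.4323, 0.0126, 0.116]
ee_rot: [3.142, -0.002, 0.127]
wrist_force: [-0.7, -0.1, 0.9]
width: 0.0564
```

Run:
```python
from h import *
s=robot.get_state(); cmd(.4315,.0125,.022,.127,s); im=snap('wrist','w12.png')
print(wproj([[.4315,.0125,.034],[.4315,.0125,.01]],s))
cv2.imwrite('pics/w12c.png',cv2.resize(im[150:270,260:380],None,fx=5,fy=5,interpolation=3)[:,:,::-1])
```

```text
slide [-0.0049, -0.0002, 0.4701] ang [0.0, -0.0008, -0.0001] t 22.45 tcp [0.4323 0.0126 0.116 ] [ 3.142e+00 -2.000e-03  1.270e-01]
[[321.2434519  207.78776373]
 [321.23275673 199.95866628]]
```

View pics/w12.png

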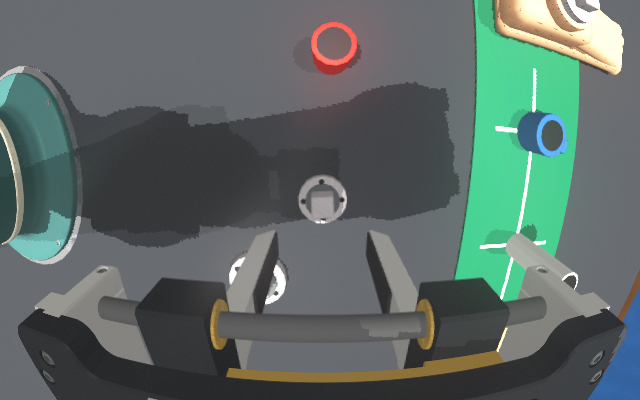

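View pics/w12c.png

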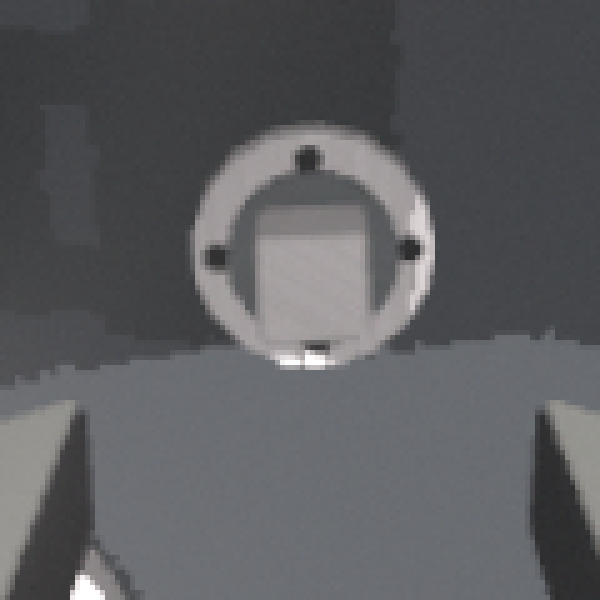

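>>> servo_tool --rows '[{"slide":[0.001,-0.003,0.1],"angular":[0,0,-0.02],"fingers":0.6},{"slide":[0.001,-0.003,0.25],"angular":[0,0,-0.02],"fingers":0.6},{"slide":[0.001,-0.003,0.38],"angular":[0,0,-0.02],"fingers":0.6},{"slide":[0.001,-0.003,0.44],"angular":[0,0,-0.02],"fingers":0.6},{"slide":[0.001,-0.003,0.467],"angular":[0,0,-0.02],"fingers":0.6},{"slide":[0.001,-0.003,0.467],"angular":[0,0,-0.02],"fingers":0.6},{"slide":[0.001,-0.003,0.467],"angular":[0,0,-0.02],"fingers":0},{"slide":[0.001,-0.003,0.467],"angular":[0,0,-0.02],"fingers":0},{"slide":[0.001,-0.003,0.467],"angular":[0,0,-0.02],"fingers":0},{"slide":[0.001,-0.003,0.467],"angular":[0,0,-0.02],"fingers":0},{"slide":[0.001,-0.003,0.467],"angular":[0,0,-0.02],"fingers":0},{"slide":[0.001,-0.003,0.467],"angular":[0,0,-0.02],"fingers":0}]'

```text
time_s: 23.7
tcp_pos: [0.4314, 0.013, 0.0212]
ee_rot: [3.141, -0.0, 0.169]
wrist_force: [-0.5, -0.5, 6.6]
width: 0.0197
```

Run:
```python
from h import *
s=robot.get_state(); print(s['width'],s['wrist_force']); cmd(.6795,-.1433,.2,.127,s); im=snap('wrist','w13.png')
print(wproj([[*s['tcp_pos'][:2],.034],[*s['tcp_pos'][:2],.01]],s))
cv2.imwrite('pics/w13c.png',cv2.resize(im[190:310,260:380],None,fx=5,fy=5,interpolation=3)[:,:,::-1])
```

```text
0.0197470693235851 [-0.45702157 -0.47417745  6.58091362]
slide [1.092, 0.9791, -0.8933] ang [0.0001, -0.0001, 0.0199] t 23.7 tcp [0.4314 0.013  0.0212] [ 3.141 -0.     0.169]
[[322.73278478 258.18878272]
 [322.60043052 241.28519532]]
```

View pics/w13c.png

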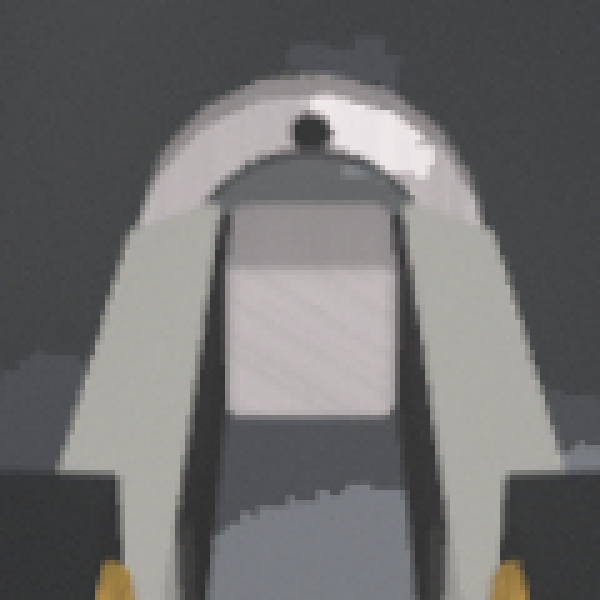

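>>> servo_tool --rows '[{"slide":[0,0,-0.1],"angular":[0,0,0],"fingers":0},{"slide":[0,0,-0.3],"angular":[0,0,0],"fingers":0},{"slide":[0,0,-0.55],"angular":[0,0,0],"fingers":0},{"slide":[0.05,0.05,-0.75],"angular":[0,0,0],"fingers":0},{"slide":[0.2,0.2,-0.8],"angular":[0,0,0],"fingers":0},{"slide":[0.38,0.36,-0.8],"angular":[0,0,0],"fingers":0},{"slide":[0.56,0.52,-0.8],"angular":[0,0,0],"fingers":0},{"slide":[0.74,0.68,-0.8],"angular":[0,0,0],"fingers":0},{"slide":[0.9,0.84,-0.8],"angular":[0,0,0],"fingers":0},{"slide":[1,0.95,-0.75],"angular":[0,0,0],"fingers":0},{"slide":[1,0.979,-0.7],"angular":[0,0,0],"fingers":0},{"slide":[1,0.979,-0.7],"angular":[0,0,0],"fingers":0}]'

```text
time_s: 24.95
tcp_pos: [0.6602, -0.1468, 0.1588]
ee_rot: [-3.14, 0.003, 0.168]
wrist_force: [-1.0, -0.3, -1.2]
width: 0.0196
```

Run:
```python
from h import *
s=robot.get_state(); print(s['width']); cmd(.6795,-.1433,.09,.169,s)
```

```text
0.0195711374931715
slide [0.0991, -0.0008, 0.3435] ang [-0.0008, 0.0015, -0.0005] t 24.95 tcp [ 0.6602 -0.1468  0.1588] [-3.14e+00  3.00e-03  1.68e-01]
```

>>> servo_tool --rows '[{"slide":[0.09,0,0.05],"angular":[0,0,0],"fingers":0},{"slide":[0.095,0,0.2],"angular":[0,0,0],"fingers":0},{"slide":[0.095,0,0.35],"angular":[0,0,0],"fingers":0},{"slide":[0.095,0,0.4],"angular":[0,0,0],"fingers":0},{"slide":[0.095,0,0.4],"angular":[0,0,0],"fingers":0},{"slide":[0.095,0,0.4],"angular":[0,0,0],"fingers":0}]'

```text
time_s: 25.55
tcp_pos: [0.6804, -0.1428, 0.0827]
ee_rot: [3.141, -0.001, 0.169]
wrist_force: [0.3, -0.4, -0.5]
width: 0.0196
```

Run:
```python
from h import *
s=robot.get_state(); print(s['width']); cmd(.6795,-.1433,.0545,.169,s);im=snap('wrist','w14.png');
print(wproj([[.6795,-.1433,.033]],s))
```

```text
0.01955839153345136
slide [-0.0051, 0.0015, 0.1412] ang [0.0001, -0.0007, -0.0] t 25.55 tcp [ 0.6804 -0.1428  0.0827] [ 3.141e+00 -1.000e-03  1.690e-01]
[[321.06948008 221.14021391]]
```

View pics/w14.png

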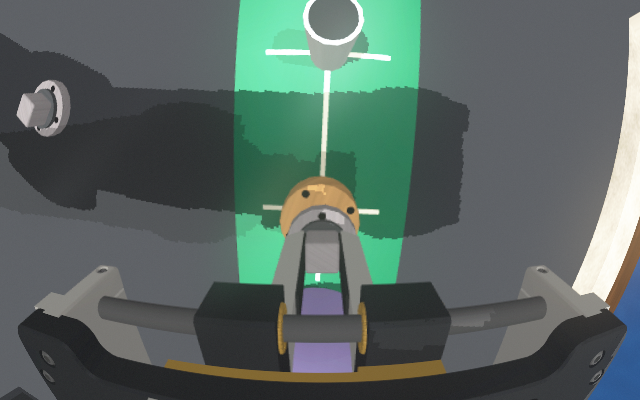

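>>> servo_tool --rows '[{"slide":[-0.006,0.001,0.05],"angular":[0,0,0],"fingers":0},{"slide":[-0.006,0.001,0.09],"angular":[0,0,0],"fingers":0},{"slide":[-0.006,0.001,0.115],"angular":[0,0,0],"fingers":0},{"slide":[-0.006,0.001,0.13],"angular":[0,0,0],"fingers":0},{"slide":[-0.006,0.001,0.138],"angular":[0,0,0],"fingers":0},{"slide":[-0.006,0.001,0.141],"angular":[0,0,0],"fingers":0},{"slide":[-0.006,0.001,0.141],"angular":[0,0,0],"fingers":0}]'

```text
time_s: 26.3
tcp_pos: [0.6786, -0.1435, 0.0543]
ee_rot: [3.141, 0.001, 0.169]
wrist_force: [-13.1, 0.9, 21.9]
width: 0.0198
```

Run:
```python
from h import *
s=robot.get_state(); print(s['wrist_force']); cmd(.6795,-.1433,.0542,.169,s)
```

```text
[-13.0620496    0.89227458  21.91889462]
slide [0.0047, -0.0004, 0.0003] ang [0.0002, 0.0004, -0.0001] t 26.3 tcp [ 0.6786 -0.1435  0.0543] [3.141e+00 1.000e-03 1.690e-01]
```

Contact made; ease off, release, lift.

>>> servo_tool --rows '[{"slide":[0,0,-0.003],"angular":[0,0,0],"fingers":0},{"slide":[0,0,-0.004],"angular":[0,0,0],"fingers":0},{"slide":[0,0,-0.004],"angular":[0,0,0],"fingers":0.6},{"slide":[0,0,-0.004],"angular":[0,0,0],"fingers":0.6},{"slide":[0,0,-0.004],"angular":[0,0,0],"fingers":0.6},{"slide":[0,0,-0.004],"angular":[0,0,0],"fingers":0.6},{"slide":[0,0,-0.1],"angular":[0,0,0],"fingers":0.6},{"slide":[0,0,-0.3],"angular":[0,0,0],"fingers":0.6},{"slide":[0,0,-0.55],"angular":[0,0,0],"fingers":0.6},{"slide":[0,0,-0.8],"angular":[0,0,0],"fingers":0.6},{"slide":[0,0,-0.8],"angular":[0,0,0],"fingers":0.6},{"slide":[0,0,-0.8],"angular":[0,0,0],"fingers":0.6}]'

```text
time_s: 27.5
tcp_pos: [0.6793, -0.1435, 0.2154]
ee_rot: [3.14, -0.003, 0.169]
wrist_force: [-0.5, -0.4, -0.2]
width: 0.0568
```

Run:
```python
from h import *
s=robot.get_state(); print(s['time_s']);im=snap('wrist','w15.png');
print(wproj([[.6795,-.1433,.033],[.6795,-.1433,.043],[.6795,-.1433,.067]],s))
sc=snap('scene','s15.png')
a=cv2.resize(im[130:250,240:400],None,fx=4.5,fy=4.5,interpolation=3)
cv2.imwrite('pics/w15c.png',a[:,:,::-1])
cv2.imwrite('pics/s15c.png',cv2.resize(sc[200:310,140:450],None,fx=2.5,fy=2.5,interpolation=3)[:,:,::-1])
```

```text
27.5
[[321.93181604 181.40587558]
 [321.96335494 183.36709342]
 [322.04657575 188.54524023]]
```

View pics/w15c.png

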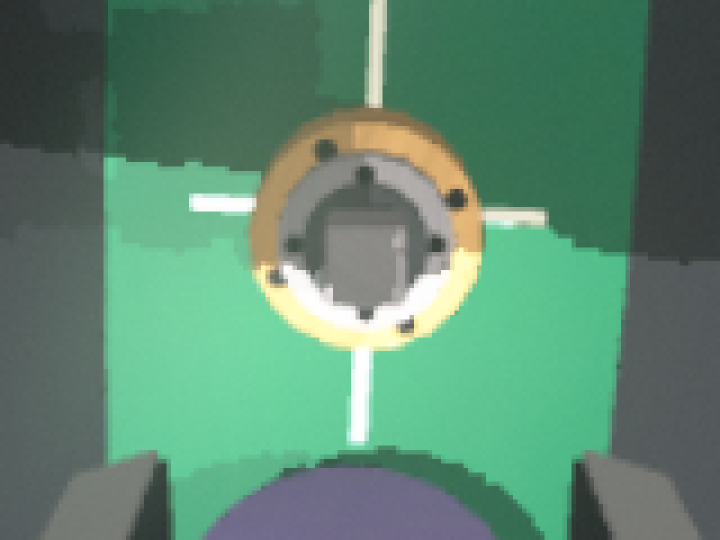

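View pics/s15c.png

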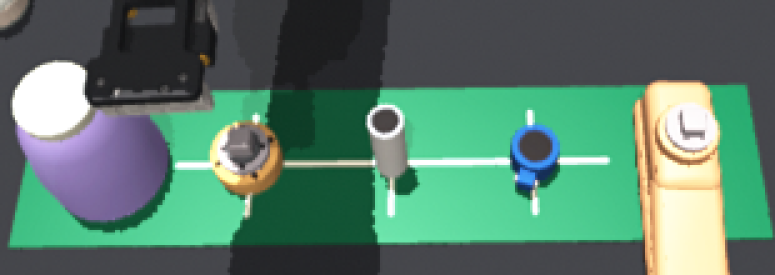

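Run:
```python
from h import *
D={'clamp':(.022,.036,.003),'tube':(.015,.1,.003),'block':(.031,.03,.003),'offcut':(.017,.06,0),'jar':(.032,.07,0),'tape':(.042,.03,0)}
for k,(r,h,z) in D.items():
  for d in robot.regions_of('scene',k):
    if d['p']>.3: x,a,b,c=loc('scene',d['region'],r,h,z); print(k,round(d['p'],2),x.round(4),a,round(b))
print(robot.get_state()['wrist_force']); robot.job_done()
```

```text
clamp 0.75 [0.6482 0.1145] 368 391
tube 0.53 [ 0.6644 -0.0147] 324 372
block 0.98 [0.4011 0.3959] 518 583
block 0.55 [0.3295 0.2941] 876 522
block 0.53 [ 0.6918 -0.1366] 268 704
block 0.44 [0.5162 0.415 ] 820 668
offcut 0.8 [0.4212 0.1449] 295 298
jar 0.7 [ 0.5407 -0.4353] 846 965
tape 0.71 [0.5139 0.4171] 844 1123
tape 0.66 [ 0.671  -0.1508] 310 1184
[-0.91173893 -0.30553171 -0.48682131]
the job is handed in; nothing more can be done
```

I placed all four parts in the order asked and handed the job in at about 28 s. The interface gives no verdict, so the results below are my own measurements.

- **Clamp:** it stands on the cross next to the foot. The scene camera puts it at (0.648, 0.115), within about 1 mm of the cross.
- **Tube:** it stands on the middle cross at (0.664, -0.015), also within about 1 mm.
- **Block:** I used the smaller pale one. Its dots in the wrist picture put it within about 1 mm of the cross next to the socket.
- **Adapter:** I used the 46 mm one. It sits upright on the block, centred to about 1 mm by the dots on both parts.
- **Offcut, jar and tape roll:** they measure within about 4 mm of where they started.
- **Robot:** it ended clear of everything.

One last check disagreed. The trained network's scene-camera reading of the block was about 14 mm off, at (0.692, -0.137). It covered only the part of the block not hidden by the adapter (268 of about 700 pixels), so I went with the wrist picture instead.

Setting down the block and the adapter pressed with about 18 N and 22 N. I eased off before opening the fingers each time.

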